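# Refit the column heater's cover

### The arm

A 6-joint arm with a two-finger parallel gripper is mounted at the origin on the work surface. World frame = base frame: x ahead of the robot, y to its left, z up, the work surface at z = 0. Lengths are in m, angles in rad, forces in N, time in s.
With the tool pointing down it reaches from about 0.35 to 0.775 m from the base axis. Payload 5.5 kg.
Tool frame: the origin (TCP) lies at the very end of the fingers, on their centre line; the grasp point (between the pads) lies 19 mm behind it; z points along the fingers, y is the direction in which the jaws open and shut (so a half turn about z gives the same grasp; the last joint's range is limited). The gripper opens to 85 mm and grips with 20 to 120 N. Pads are 22 mm wide; open, the fingers measure 114 mm over their backs; the gripper's body (76 mm by 85 mm) begins 54 mm behind the grasp point. The pads swing forward as they close: fully open they stand 13 mm farther back than shut.
Start: joints at [1.192, 0.313, 0.046, 1.304, 0, 1.431], TCP at [0.136, 0.559, 0.231] pointing down, gripper open.
Joint ranges: [-2.76, 2.76], [-0.86, 1.69], [-1.03, 1.26], [-2.2, 2.34], [-1.47, 1.5], [-3.14, 3.14]. Speed limits (rad/s): [2.57, 2.57, 3.14, 3.14, 3.14, 3.14].

### API

Orientations are given as a unit quaternion [w, x, y, z].
In Python, from workcell import env gives the robot as it stands. The module is installed in compiled form; this text tells all that it offers.
- The arm moves only by the shell command python3 -m pendant 'ROWS' [FORCE]. ROWS is JSON, a list of rows, each an object with "fingers": the finger opening in mm, from 0 to 85.4; "delta_pos": the shift along the tool's x, y, z in mm, a list of three; "angular": the turn, a rotation vector about the tool's x, y, z in rad, a list of three. In form: [{"fingers": fingers, "delta_pos": [x, y, z], "angular": [ax, ay, az]}, ...]. A call has 1 to 12 rows; each row shifts and turns the commanded pose from where the row before left it, along the tool's axes as they then stand; what a row does not reach is not made up. A row lasts 1/10 s, in which the tool goes at most 50 mm and 8.59 degrees, less where a joint would pass 70% of its speed; a pose out of reach is approached as far as the arm can. A call is refused whole if a number of a shift passes 50 or a number of a turn 0.15, either way. A call with a gripper value outside its range is refused whole. The fingers move at their own pace and stop on an object; FORCE is the grip in N (left out, the last holds). Time passes only in rows, so rows that do not move let the fingers close. It gives the time, the measured TCP pose, the force and the opening at its end, in the units of the state.
- env.get_state(): the state, without advancing time (a new reading comes with each control period).
- env.read_camera(name): name is "side" or "top"; returns the picture (384x512x3 uint8, blue, green, red); there is no depth.
- env.camera_params(name): a dict with "fx", "fy", "cx", "cy" (pixels), "k1" (the pictures are not rectified: a ray, as slopes to the right and down, at radius r is drawn at 1 + k1 r^2 times it, then the intrinsics apply), "view" (4x4, takes a point from world to camera coordinates). Camera axes: x right, y up, looking along -z (the intrinsics and any distortion apply to the point x, -y, -z); pixel columns grow to the right and rows downward; lengths in m; the calibration is good to about 2 mm. A picture is of the moment at which its call begins. camera_params takes no time and is no camera call.
- env.hand_in(): hands the job in, once; it reports no verdict.
The state is a dict: "clock": time; "joint_pos": joint angles; "qvel": joint speeds; "tau": joint torques, N m; "tcp_pos": TCP position; "orientation": TCP orientation; "wrist_force": force on the tool from outside, world axes, zero at the start; "ft_torque": the same for the moment, N m; "finger_gap": finger opening in m.
Only numpy, scipy, OpenCV 4.12 (cv2) and the standard library are available. Lean on these libraries where they do the work, as an engineer would, in place of code of your own. Each camera call takes 0.05 s, during which the arm holds its last target. There are 200 camera calls.

### The job

Refit the loose cover of the column heater: hang the lip along its back edge over the heater's horizontal bar, then gently press its front edge down until the tongue underneath snaps into the roller catch, and stop pushing. Leave the cover closed, level and let go of, and leave the small bottle, the jar and the spare flat panel beside it where they are.

Things in the scene. Friction and masses are not known exactly. Their poses are not given: they have to be found in the camera images.
- cover: White, 0.25 to 0.42 kg, 124 mm (x) by 150 mm (y), standing level on the bench. Origin: centre of its underside (lower edge of lip and side skirts); z up, +x to the back edge with the lip, -x to the front edge with the tongue. Flat top plate: underside at z = 24 mm, top at z = 29 mm. Side skirts 3 mm thick at y = +-73.5 mm, from x = -60 to 25 mm, reach down to z = 0. Four dark vent marks are on the back half, right (-y)
- grip (a point): Centre of the black ridge on the cover's top, by which it is held: 14 mm thick along the cover's x, 60 mm long along y, 42 mm high, from the plate's top (z = 29 mm) to z = 71 mm; this point is at x = y = 0, z = 50 mm of the cover. Axes as the cover
- tongue (a point): Centre of the round bead (10 mm diameter, 40 mm long along y) at the lower end of the tongue under the cover's front edge: x = -50 mm, y = 0, z = 5 mm of the cover, 24 mm below the plate's top. Axes as the cover
- hook (a point): Point of the cover where the bar's axis lies when it hangs on the bar: x = 50 mm, y = 0, z = 19 mm of the cover, in the 18 mm gap between the lip (3 mm wall at the back edge, x = 59 to 62 mm, reaching down to z = 0) and an inner rib (x = 38 to 41 mm, down to z = 12 mm). Axes as the cover
- heater: White column heater fixed to the bench, 180 mm (x) by 210 mm (y), top of its chassis 45 mm above the bench. Origin at the centre of its foot, z up, +x to its back (the bar's side), -x to its front (the catch's side). With the cover home, the cover's origin is at x = y = 0, z = 56 mm of the heater, axes alike: plate level, resting on the bar and the stops, its top 85 mm above the bench
- bar (a point): Middle of the axis of the heater's bar: a level steel rod, 10 mm diameter, along the heater's y, 75 mm above the bench, at x = 50 mm of the heater. It stands on two posts whose inner faces are 180 mm apart and whose tops are 8 mm above the axis. Axes as the heater
- catch (a point): Where the bead's centre lies when snapped home: x = -50 mm, y = 0, z = 61 mm of the heater; axes alike. Two white sprung rollers (10 mm diameter, 60 mm long along y) lie 5 mm above it, 7 mm to front and back. The bead first rests on them, about 12 mm above home; a push of about 11 N (14 N is ample) on the front of the plate takes it past the peak, then it is drawn home and held. Then stop pushing
- stops: Two black posts on the heater (10 by 10 mm, at y = +-58 mm, x = -55 mm of the heater, beside the catch; tops 80 mm above the bench) on which the front of the snapped-in cover rests. They rest under about 8 N from the catch alone and must never bear more than 45 N. Origin between them, 43 mm above the bench
- bottle: bystander: small clear bottle with a blue cap, 48 mm diameter, 100 mm high; origin at the centre of its foot
- jar: bystander: amber jar, 52 mm diameter, 70 mm high; origin at the centre of its foot
- panel: bystander: plain flat white panel, 120 by 150 by 6 mm, no lip and no ridge (not the cover); origin at the centre of its underside
Not all that is in view belongs to the job. Leave any green or yellow look-alike of the cover alone.

How it is judged:
By the outcome, as a careful person would: the job done as asked, in the order asked, and still so for the second after the job is handed in, with the robot touching nothing.
It also fails if it takes over 48 s, if anything falls off the work surface, if the arm or the gripper's body presses on something with over 40 N, if the wrist force passes 120 N, or if a joint passes its speed limit or range.

## Working session

There is one attempt and no reset: what is moved stays moved. The work goes in short steps, Python scripts to look and compute and a shell command to move; the robot and the scene stay as the last step left them, time stands still between calls to the robot, and variables do not carry over. Pictures are saved under pics/ and viewed, about 8 in all and at most 12, crops included, and the job is handed in when it is done.

```bash
mkdir -p pics; cat > h.py <<'E'
import numpy as np, cv2
from scipy.spatial.transform import Rotation as R
from workcell import env
def ray(cam,u,v):
    p=env.camera_params(cam); a=np.array([(u-p['cx'])/p['fx'],(v-p['cy'])/p['fy']]); s=a.copy()
    for _ in range(20): s=a/(1+p['k1']*(s@s))
    V=np.array(p['view']); d=V[:3,:3].T@np.array([s[0],-s[1],-1]); o=-V[:3,:3].T@V[:3,3]
    return o,d
def onz(cam,u,v,z):
    o,d=ray(cam,u,v); return o+d*(z-o[2])/d[2]
def proj(cam,P):
    p=env.camera_params(cam); V=np.array(p['view']); c=V[:3,:3]@np.array(P)+V[:3,3]
    s=np.array([c[0],-c[1]])/-c[2]; s=s*(1+p['k1']*(s@s)); return np.array([p['cx']+p['fx']*s[0],p['cy']+p['fy']*s[1]])
def tri(ua,ub,ca='top',cb='side'):
    o1,d1=ray(ca,*ua);o2,d2=ray(cb,*ub)
    t=np.linalg.lstsq(np.c_[d1,-d2],o2-o1,rcond=None)[0]; a=o1+d1*t[0];b=o2+d2*t[1]
    return (a+b)/2,np.linalg.norm(a-b)
def snap(cam,name,crop=None,k=1):
    im=env.read_camera(cam); cv2.imwrite(f'pics/raw_{name}.png',im)
    if crop: x0,y0,x1,y1=crop; im=im[y0:y1,x0:x1]
    cv2.imwrite(f'pics/{name}.png',cv2.resize(im,None,fx=k,fy=k,interpolation=cv2.INTER_CUBIC))
def st():
    s=env.get_state(); q=np.array(s['orientation']); r=R.from_quat(q[[1,2,3,0]]).as_matrix()
    return s,r
E
python3 - <<'E'
from h import *
snap('top','t1',None,1.5); snap('side','s1',None,1.5)
for c in('top','side'):
    p=env.camera_params(c); print(c,p['fx'],p['k1'],ray(c,256,192))
s,r=st(); print(s['tcp_pos'],r.round(3),s['wrist_force'],s['finger_gap'],s['clock'])
E
```

```text
top 385.9150497799891 -0.1031958603530228 (array([ 0.29302694, -0.138859  ,  1.03641437]), array([ 0.19403942,  0.03277409, -0.98046132]))
side 437.50528665440476 -0.12023572411893685 (array([ 0.13063463, -1.03554137,  0.65044689]), array([ 0.32920606,  0.79858206, -0.50411788]))
[0.13584129 0.55824466 0.23049006] [[-0.972  0.237 -0.001]
 [ 0.237  0.972 -0.002]
 [ 0.    -0.002 -1.   ]] [0.48374753 0.5389619  0.40670263] 0.0851550372533529 0.1
```

View pics/t1.png

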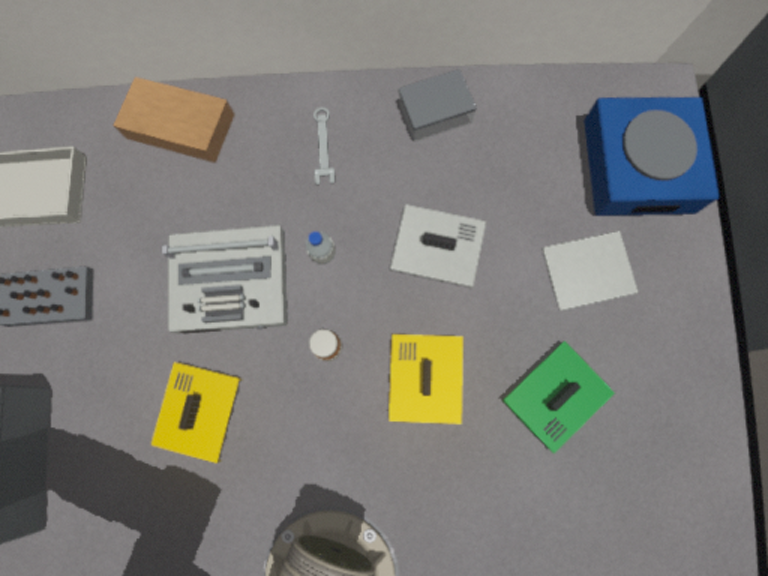

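View pics/s1.png

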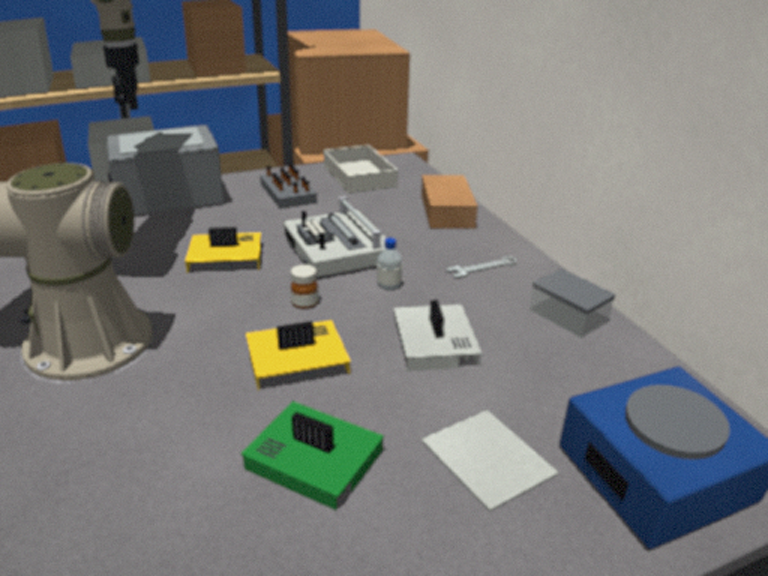

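The top view shows the white cover (ridge) at about (438,243)/1.5 with its vents up and right, so its back faces world +x. The heater is at (225,280)/1.5 with the bar up (+x) and the black stops at (190,308) and (254,303)/1.5. Bottle and jar stand between them. The plain panel is at (590,270)/1.5, and the yellow and green covers are decoys.

```bash
python3 - <<'E'
from h import *
im=cv2.imread('pics/raw_t1.png'); hsv=cv2.cvtColor(im,cv2.COLOR_BGR2HSV)
m=((hsv[...,1]<40)&(hsv[...,2]>150)).astype(np.uint8)*255
def blob(mask,seed):
    x,y=seed; n,l,s,c=cv2.connectedComponentsWithStats(mask)
    lab=l[y,x]; return (l==lab).astype(np.uint8)*255
b=blob(m,(272,170)); 
c=max(cv2.findContours(b,cv2.RETR_EXTERNAL,cv2.CHAIN_APPROX_NONE)[0],key=cv2.contourArea)
q=cv2.approxPolyDP(c,0.04*cv2.arcLength(c,True),True)[:,0]; print('cover px',q.tolist())
P=np.array([onz('top',u,v,.029) for u,v in q]);print(P.round(4), [np.linalg.norm(P[i]-P[i-1]).round(4) for i in range(len(P))],P.mean(0))
rect=cv2.minAreaRect(np.array([onz('top',u,v,.029)[:2]*1000 for u,v in c[:,0]],np.float32));print('rect',rect)
d=(hsv[...,2]<70).astype(np.uint8)*255
for nm,im_,cam,box in(('ridge','t','top',(275,148,310,175)),('stopL',0,'top',(118,196,134,212)),('stopR',0,'top',(162,194,178,210))):
    x0,y0,x1,y1=box; s=d[y0:y1,x0:x1]; ys,xs=np.nonzero(s); 
    pc=(xs.mean()+x0,ys.mean()+y0); print(nm,len(xs),pc, onz('top',*pc,.071 if nm=='ridge' else .078))
    if nm=='ridge':
        w=np.array([onz('top',x+x0,y+y0,.06)[:2]*1000 for x,y in zip(xs,ys)],np.float32);print(cv2.minAreaRect(w))
h=blob(m,(120,215)) 
c=max(cv2.findContours(h,cv2.RETR_EXTERNAL,cv2.CHAIN_APPROX_NONE)[0],key=cv2.contourArea)
q=cv2.approxPolyDP(c,0.03*cv2.arcLength(c,True),True)[:,0]; print('heater px',q.tolist())
P=np.array([onz('top',u,v,.045) for u,v in q]);print(P.round(4))
cv2.imwrite('pics/z.png',np.vstack([cv2.resize(im[145:225,100:200],None,fx=6,fy=6,interpolation=cv2.INTER_CUBIC)]))
E
```

```text
cover px [[270, 136], [260, 178], [315, 190], [323, 148]]
[[ 0.6477 -0.1475  0.029 ]
 [ 0.5303 -0.1169  0.029 ]
 [ 0.4927 -0.2621  0.029 ]
 [ 0.6083 -0.2905  0.029 ]] [np.float64(0.1483), np.float64(0.1213), np.float64(0.1501), np.float64(0.1191)] [ 0.56975073 -0.20425497  0.029     ]
rect ((569.727783203125, -204.5021209716797), (150.9734344482422, 124.97885131835938), 75.57267761230469)
ridge 135 (np.float64(292.02962962962965), np.float64(160.61481481481482)) [ 0.56380995 -0.20195633  0.071     ]
((566.9042358398438, -202.76943969726562), (54.43486022949219, 17.66670036315918), 75.50547790527344)
stopL 19 (np.float64(125.73684210526315), np.float64(205.31578947368422)) [0.45874099 0.22991016 0.078     ]
stopR 13 (np.float64(169.0), np.float64(202.0)) [0.4639662  0.11608511 0.078     ]
heater px [[186, 150], [113, 157], [179, 163], [112, 172], [112, 219], [188, 214]]
[[0.6113 0.081  0.045 ]
 [0.6001 0.2849 0.045 ]
 [0.5756 0.0996 0.045 ]
 [0.5576 0.2854 0.045 ]
 [0.4286 0.2792 0.045 ]
 [0.4364 0.0737 0.045 ]]
```

View pics/z.png

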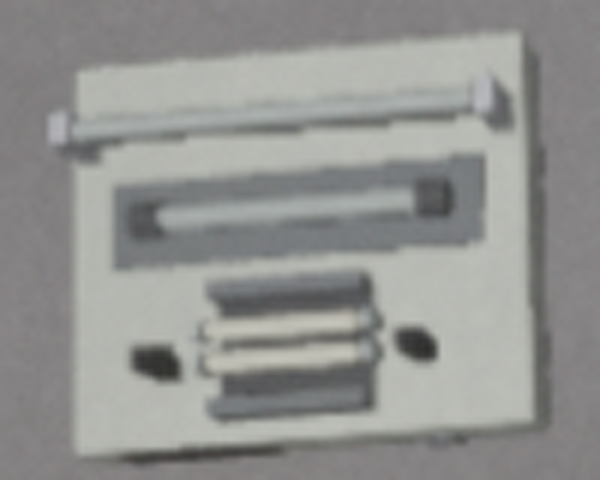

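```bash
python3 - <<'E'
from h import *
f=lambda x,y:((x+.5)/6-.5+100,(y+.5)/6-.5+145)
A=lambda l,z:np.array([onz('top',*f(*p),z) for p in l])[:,:2]
c=A([(78,72),(521,35),(535,425),(78,455)],.045); print('chassis',c.round(4),c.mean(0),np.linalg.norm(np.roll(c,1,0)-c,axis=1))
v=c[0]+c[3]-c[1]-c[2]; print('yaw',np.degrees(np.arctan2(-v[0],v[1])))
v=c[0]+c[1]-c[2]-c[3]; print('yaw2',np.degrees(np.arctan2(v[1],v[0])))
p=A([(62,130),(487,97)],.083); v=p[0]-p[1]; print('posts',p.mean(0),np.linalg.norm(v),np.degrees(np.arctan2(-v[0],v[1])))
p=A([(78,130),(470,100)],.080); v=p[0]-p[1]; print('bar top',p.mean(0),np.linalg.norm(v),np.degrees(np.arctan2(-v[0],v[1])))
p=A([(151,362),(417,342)],.08); v=p[0]-p[1]; print('stops',p.mean(0),np.linalg.norm(v),np.degrees(np.arctan2(-v[0],v[1])))
p=A([(205,331),(375,318),(205,363),(375,348)],.068); v=p[0]-p[1]+p[2]-p[3]; print('rollers',p.mean(0),np.linalg.norm(v/2),np.degrees(np.arctan2(-v[0],v[1])))
E
R='{"fingers":85,"delta_pos":[-30.1,-31.9,0],"angular":[0,0,0]}'
python3 -m pendant '[{"fingers":85,"delta_pos":[-30,-32,0],"angular":[0,0,0]},{"fingers":85,"delta_pos":[-30,-32,0],"angular":[0,0,0]},{"fingers":85,"delta_pos":[-30,-32,0],"angular":[0,0,0]},{"fingers":85,"delta_pos":[-30,-32,0],"angular":[0,0,0]},{"fingers":85,"delta_pos":[-30,-32,0],"angular":[0,0,0]},{"fingers":85,"delta_pos":[-30,-32,0],"angular":[0,0,0]},{"fingers":85,"delta_pos":[-30,-32,0],"angular":[0,0,0]},{"fingers":85,"delta_pos":[-30,-32,0],"angular":[0,0,0]},{"fingers":85,"delta_pos":[-30,-32,0],"angular":[0,0,0]},{"fingers":85,"delta_pos":[-30,-32,0],"angular":[0,0,0]}]' 40
python3 -m pendant '[{"fingers":85,"delta_pos":[-30,-32,0],"angular":[0,0,0]},{"fingers":85,"delta_pos":[-30,-32,0],"angular":[0,0,0]},{"fingers":85,"delta_pos":[-30,-32,0],"angular":[0,0,0]},{"fingers":85,"delta_pos":[-30,-32,0],"angular":[0,0,0]},{"fingers":85,"delta_pos":[-30,-32,0],"angular":[0,0,0]},{"fingers":85,"delta_pos":[-30,-32,0],"angular":[0,0,0]},{"fingers":85,"delta_pos":[-30,-32,0],"angular":[0,0,0]},{"fingers":85,"delta_pos":[-30,-32,0],"angular":[0,0,0]},{"fingers":85,"delta_pos":[-30,-32,0],"angular":[0,0,0]},{"fingers":85,"delta_pos":[-30,-32,0],"angular":[0,0,0]}]'
python3 -m pendant '[{"fingers":85,"delta_pos":[0,0,0],"angular":[0,0,0.144]},{"fingers":85,"delta_pos":[0,0,0],"angular":[0,0,0.144]},{"fingers":85,"delta_pos":[0,0,0],"angular":[0,0,0.144]},{"fingers":85,"delta_pos":[0,0,0],"angular":[0,0,0.144]},{"fingers":85,"delta_pos":[0,0,0],"angular":[0,0,0.144]},{"fingers":85,"delta_pos":[0,0,0],"angular":[0,0,0.144]},{"fingers":85,"delta_pos":[0,0,0],"angular":[0,0,0.144]},{"fingers":85,"delta_pos":[0,0,0],"angular":[0,0,0.144]},{"fingers":85,"delta_pos":[0,0,0],"angular":[0,0,0.144]},{"fingers":85,"delta_pos":[0,0,0],"angular":[0,0,0.144]},{"fingers":85,"delta_pos":[0,0,0],"angular":[0,0,0.144]},{"fingers":85,"delta_pos":[0,0,0],"angular":[0,0,0]}]'
cat >> h.py <<'E'
def goto(P,yaw,roll=None):
    """remaining shift in tool frame (mm), and turn rotvec; tool y at world yaw, z down"""
    s,r=st(); d=r.T@(np.array(P)-s['tcp_pos'])*1000
    c,n=np.cos(yaw),np.sin(yaw); T=np.array([[-n,c,0],[c,n,0],[0,0,-1]]).T
    T=np.c_[[n,-c,0],[c,n,0],[0,0,-1.]]
    T=T if np.linalg.det(T)>0 else np.c_[[-n,c,0],[c,n,0],[0,0,-1.]]
    w=R.from_matrix(r.T@T).as_rotvec(); print('tcp',np.round(s['tcp_pos'],4),'d',d.round(1),'w',w.round(4),'F',np.round(s['wrist_force'],1),'M',np.round(s['ft_torque'],2),'gap',round(s['finger_gap'],4),'t',s['clock']); return T
E
python3 -c "
from h import *
goto([.5697,-.2045,.036],-.252); print(st()[1].round(3))"
```

```text
chassis [[0.6013 0.2861]
 [0.6101 0.0798]
 [0.4326 0.0717]
 [0.4248 0.2774]] [0.51721676 0.17876752] [0.1767434  0.20648979 0.17766203 0.20584195]
yaw 2.3074501446887297
yaw2 2.7265419554910135
posts [0.56695695 0.18083685] 0.1899035918161598 2.1943587360958174
bar top [0.56714067 0.18189204] 0.1756632007502959 2.1326815925562945
stops [0.4620971  0.17358637] 0.11657586762425073 2.540775336645582
rollers [0.46942485 0.17475996] 0.07545498326751121 2.92293990350485
clock: 1.1
tcp_pos: [0.3521, 0.1752, 0.2312]
orientation: [0.0, 0.119, 0.993, 0.0]
wrist_force: [0.7, 0.2, -0.5]
finger_gap: 0.0846
clock: 2.1
tcp_pos: [0.568, -0.2067, 0.2307]
orientation: [-0.0, 0.119, 0.993, 0.0]
wrist_force: [0.4, -0.2, -0.3]
finger_gap: 0.0851
clock: 3.3
tcp_pos: [0.5674, -0.2049, 0.2307]
orientation: [-0.001, 0.79, 0.612, -0.0]
wrist_force: [-0.3, -0.0, 0.2]
finger_gap: 0.085
tcp [ 0.5674 -0.2049  0.2307] d [  0.9   2.4 194.7] w [-0.001  -0.0003 -0.0004] F [-0.3 -0.   0.2] M [ 0.03 -0.02 -0.02] gap 0.085 t 3.3
[[ 0.25   0.968 -0.001]
 [ 0.968 -0.25   0.001]
 [ 0.    -0.001 -1.   ]]
```

```bash

python3 -m pendant '[{"fingers":85,"delta_pos":[1,2,39],"angular":[0,0,0]},{"fingers":85,"delta_pos":[0,0,39],"angular":[0,0,0]},{"fingers":85,"delta_pos":[0,0,39],"angular":[0,0,0]},{"fingers":85,"delta_pos":[0,0,38],"angular":[0,0,0]},{"fingers":85,"delta_pos":[0,0,38],"angular":[0,0,0]},{"fingers":85,"delta_pos":[0,0,0],"angular":[0,0,0]},{"fingers":0,"delta_pos":[0,0,0],"angular":[0,0,0]},{"fingers":0,"delta_pos":[0,0,0],"angular":[0,0,0]},{"fingers":0,"delta_pos":[0,0,0],"angular":[0,0,0]},{"fingers":0,"delta_pos":[0,0,0],"angular":[0,0,0]},{"fingers":0,"delta_pos":[0,0,0],"angular":[0,0,0]},{"fingers":0,"delta_pos":[0,0,0],"angular":[0,0,0]}]' 50
python3 -m pendant '[{"fingers":0,"delta_pos":[0,0,0],"angular":[0,0,0]},{"fingers":0,"delta_pos":[0,0,0],"angular":[0,0,0]},{"fingers":0,"delta_pos":[0,0,0],"angular":[0,0,0]}]'
python3 -c "
from h import *
goto([.5697,-.2045,.036],-.252)"
```

```text
clock: 4.5
tcp_pos: [0.5706, -0.205, 0.0397]
orientation: [0.001, 0.79, 0.613, 0.001]
wrist_force: [-1.1, 0.3, 5.6]
finger_gap: 0.0135
clock: 4.8
tcp_pos: [0.5706, -0.205, 0.0397]
orientation: [0.001, 0.79, 0.613, 0.001]
wrist_force: [-0.6, 1.4, 6.3]
finger_gap: 0.013
tcp [ 0.5706 -0.205   0.0397] d [ 0.2 -1.   3.7] w [0.0023 0.0005 0.0002] F [-0.6  1.4  6.3] M [0.06 0.23 0.09] gap 0.013 t 4.8
```

```bash

python3 -m pendant '[{"fingers":0,"delta_pos":[0,0,-10],"angular":[0,0,0]},{"fingers":0,"delta_pos":[0,0,-25],"angular":[0,0,0]},{"fingers":0,"delta_pos":[0,0,-35],"angular":[0,0,0]},{"fingers":0,"delta_pos":[0,0,-35],"angular":[0,0,0]},{"fingers":0,"delta_pos":[0,0,-35],"angular":[0,0,0]},{"fingers":0,"delta_pos":[0,0,-25],"angular":[0,0,0]},{"fingers":0,"delta_pos":[0,0,0],"angular":[0,0,0]},{"fingers":0,"delta_pos":[0,0,0],"angular":[0,0,0]}]'
python3 - <<'E'
from h import *
goto([.517,.1785,.2],.042)
snap('side','s2',(200,100,400,270),4)
E
```

```text
clock: 5.6
tcp_pos: [0.5697, -0.2045, 0.203]
orientation: [-0.0, 0.79, 0.613, 0.0]
wrist_force: [-0.8, -0.3, -3.2]
finger_gap: 0.0133
tcp [ 0.5697 -0.2045  0.203 ] d [ 357.8 -146.5    3. ] w [ 1.000e-04 -1.000e-04 -2.939e-01] F [-0.8 -0.3 -3.2] M [-0.05  0.02  0.02] gap 0.0133 t 5.6
```

View pics/s2.png

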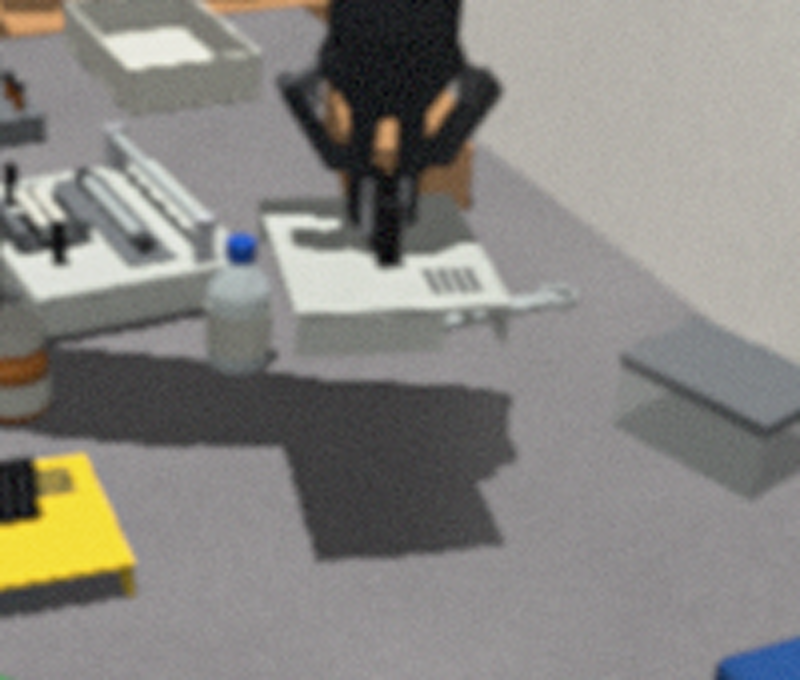

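```bash

python3 -m pendant '[{"fingers":0,"delta_pos":[20,-8,0],"angular":[0,0,0]},{"fingers":0,"delta_pos":[36,-15,0],"angular":[0,0,0]},{"fingers":0,"delta_pos":[40,-16,0],"angular":[0,0,0]},{"fingers":0,"delta_pos":[40,-16,0],"angular":[0,0,0]},{"fingers":0,"delta_pos":[40,-16,0],"angular":[0,0,0]},{"fingers":0,"delta_pos":[40,-16,0],"angular":[0,0,0]},{"fingers":0,"delta_pos":[40,-16,0],"angular":[0,0,0]},{"fingers":0,"delta_pos":[40,-16,0],"angular":[0,0,0]},{"fingers":0,"delta_pos":[38,-16,0],"angular":[0,0,0]},{"fingers":0,"delta_pos":[24,-11,0],"angular":[0,0,0]},{"fingers":0,"delta_pos":[0,0,0],"angular":[0,0,-0.1]},{"fingers":0,"delta_pos":[0,0,0],"angular":[0,0,-0.1]}]'
python3 -m pendant '[{"fingers":0,"delta_pos":[0,0,0],"angular":[0,0,-0.094]},{"fingers":0,"delta_pos":[0,0,0],"angular":[0.06,0,0]},{"fingers":0,"delta_pos":[0,0,0],"angular":[0.065,0,0]},{"fingers":0,"delta_pos":[0,0,0],"angular":[0,0,0]},{"fingers":0,"delta_pos":[0,0,0],"angular":[0,0,0]}]'
cat >> h.py <<'E'
H=np.array([.517,.1785]);HY=.042;TZ=.0397
def cov(hookz,th,H=H,yaw=HY,dx=0):
    """TCP pos when cover pitched th (front up) with hook point above bar at height hookz"""
    Rz=R.from_euler('z',yaw).as_matrix(); p=np.array([.05+dx,0,0])+R.from_euler('y',th).as_matrix()@np.array([-.05,0,TZ-.019])
    return np.r_[H,0]+Rz@p+np.array([0,0,hookz])
E
python3 - <<'E'
from h import *
s,r=st(); print(s['tcp_pos'],r.round(4).tolist(),s['wrist_force'])
for z in(.12,.075): P=cov(z,.125); print(P,(r.T@(P-s['tcp_pos'])*1000).round(1))
snap('top','t3',(60,90,260,240),4); snap('side','s3',(150,60,350,210),4)
E
```

```text
clock: 6.85
tcp_pos: [0.5157, 0.1796, 0.2007]
orientation: [-0.001, 0.723, 0.691, -0.002]
wrist_force: [0.0, -0.8, -2.2]
finger_gap: 0.0135
clock: 7.35
tcp_pos: [0.5171, 0.1783, 0.2011]
orientation: [-0.044, 0.691, 0.72, -0.046]
wrist_force: [-0.3, -0.5, -3.0]
finger_gap: 0.0136
[0.51713326 0.17832865 0.20113981] [[-0.0418, 0.991, -0.1271], [0.9991, 0.0414, -0.0057], [-0.0004, -0.1273, -0.9919]] [-0.33289864 -0.50373909 -3.03562654]
[0.51996826 0.17862474 0.14677223] [ 0.2  9.7 53.6]
[0.51996826 0.17862474 0.10177223] [ 0.2 15.5 98.2]
```

View pics/t3.png

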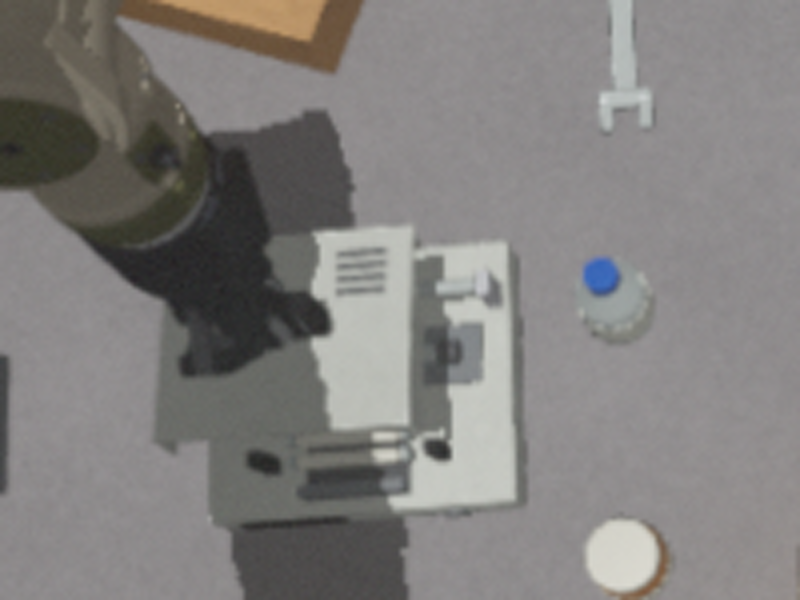

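View pics/s3.png

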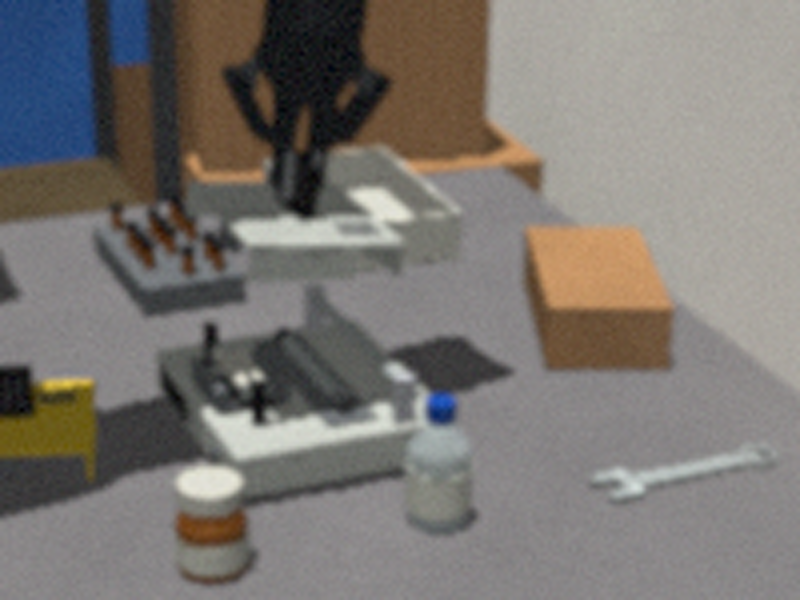

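```bash
python3 - <<'E'
from h import *
s,r=st()
C=np.c_[r[:,1],r[:,0],-r[:,2]]  # cover axes
g=lambda x,y,z: s['tcp_pos']+C@np.array([x,y,z-TZ])
for n,p in dict(BR=(.062,-.075,.029),FR=(-.062,-.075,.029),FL=(-.062,.075,.029),BL=(.062,.075,.029),lipR=(.062,-.075,0)).items():
    w=g(*p); print(n,w.round(4),'topcrop',((proj('top',w)-[60,90]+.5)*4-.5).round(0),'sidecrop',((proj('side',w)-[150,60]+.5)*4-.5).round(0))
# heater model check
Rz=R.from_euler('z',HY).as_matrix()
for n,p in dict(stopR=(-.055,-.058,.08),stopL=(-.055,.058,.08),postR=(.05,-.095,.083),cBR=(.09,-.105,.045),cFR=(-.09,-.105,.045)).items():
    w=np.r_[H,0]+Rz@np.array(p); print(n,w.round(4),'topcrop',((proj('top',w)-[60,90]+.5)*4-.5).round(0),'sidecrop',((proj('side',w)-[150,60]+.5)*4-.5).round(0))
E
```

```text
BR [0.5802 0.1061 0.184 ] topcrop [412. 223.] sidecrop [406. 239.]
FR [0.4573 0.1009 0.1996] topcrop [408. 424.] sidecrop [248. 241.]
FL [0.451  0.2508 0.1996] topcrop [151. 443.] sidecrop [186. 178.]
BL [0.5739 0.2559 0.184 ] topcrop [166. 244.] sidecrop [332. 177.]
lipR [0.5766 0.1059 0.1552] topcrop [425. 244.] sidecrop [401. 275.]
stopR [0.4645 0.1182 0.08  ] topcrop [433. 448.] sidecrop [255. 381.]
stopL [0.4596 0.2341 0.08  ] topcrop [257. 461.] sidecrop [208. 324.]
postR [0.5709 0.0857 0.083 ] topcrop [485. 284.] sidecrop [402. 375.]
cBR [0.6113 0.0774 0.045 ] topcrop [511. 241.] sidecrop [454. 416.]
cFR [0.4315 0.0698 0.045 ] topcrop [519. 505.] sidecrop [233. 457.]
```

```bash

python3 -m pendant '[{"fingers":0,"delta_pos":[0,5,25],"angular":[0,0,0]},{"fingers":0,"delta_pos":[0,5.7,28.6],"angular":[0,0,0]},{"fingers":0,"delta_pos":[0,1.3,10],"angular":[0,0,0]},{"fingers":0,"delta_pos":[0,1.3,10],"angular":[0,0,0]},{"fingers":0,"delta_pos":[0,0.6,5],"angular":[0,0,0]},{"fingers":0,"delta_pos":[0,0.6,5],"angular":[0,0,0]},{"fingers":0,"delta_pos":[0,0.6,5],"angular":[0,0,0]},{"fingers":0,"delta_pos":[0,0.4,3],"angular":[0,0,0]},{"fingers":0,"delta_pos":[0,0,0],"angular":[0,0,0]},{"fingers":0,"delta_pos":[0,0,0],"angular":[0,0,0]}]'
python3 - <<'E'
from h import *
s,r=st(); print(s['tcp_pos'],s['wrist_force'],s['ft_torque'])
P=cov(.075,.125,dx=.001); print(P,(r.T@(P-s['tcp_pos'])*1000).round(1))
snap('side','s4',(150,60,350,210),4)
E
```

```text
clock: 8.45
tcp_pos: [0.5218, 0.1787, 0.1107]
orientation: [-0.043, 0.691, 0.72, -0.045]
wrist_force: [0.5, 0.4, -2.6]
finger_gap: 0.0131
[0.52179284 0.17872824 0.11068362] [ 0.47706537  0.36486047 -2.58957992] [ 0.01132486 -0.22093544 -0.00864339]
[0.52096738 0.17866673 0.10177223] [-0.   0.3  8.9]
```

View pics/s4.png

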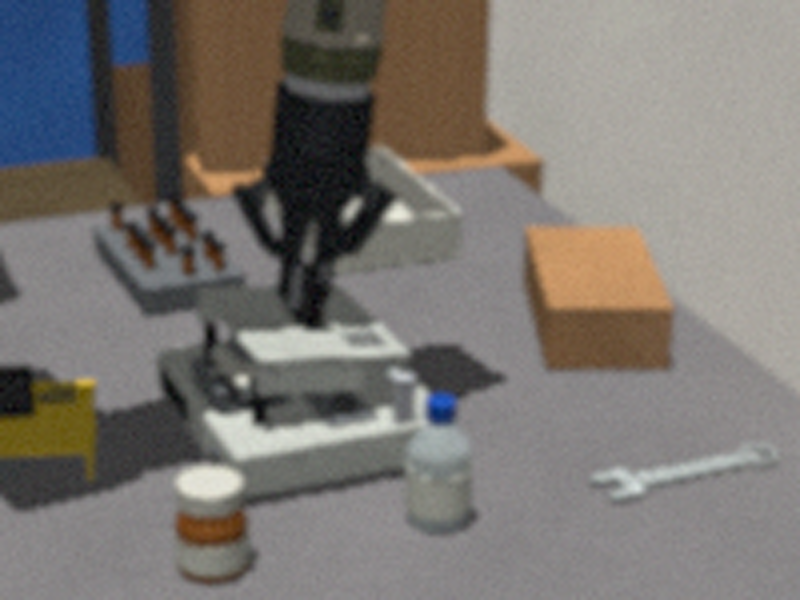

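```bash

python3 -m pendant '[{"fingers":0,"delta_pos":[0,0,3],"angular":[0,0,0]},{"fingers":0,"delta_pos":[0,0.3,3],"angular":[0,0,0]},{"fingers":0,"delta_pos":[0,0,0],"angular":[0,0,0]}]'
python3 -m pendant '[{"fingers":0,"delta_pos":[0,0.2,1.5],"angular":[0,0,0]},{"fingers":0,"delta_pos":[0,0.2,1.5],"angular":[0,0,0]},{"fingers":0,"delta_pos":[0,0,0],"angular":[0,0,0]}]'
python3 -c "
from h import *
s,r=st();print(s['tcp_pos'],s['wrist_force'],s['ft_torque'])"
```

```text
clock: 8.8
tcp_pos: [0.5208, 0.1786, 0.104]
orientation: [-0.043, 0.691, 0.72, -0.045]
wrist_force: [-0.5, 0.5, -2.4]
finger_gap: 0.0131
clock: 9.1
tcp_pos: [0.5222, 0.1788, 0.1018]
orientation: [-0.043, 0.691, 0.72, -0.044]
wrist_force: [2.5, -0.4, -1.0]
finger_gap: 0.0134
[0.52221925 0.17875262 0.10183935] [ 2.4738937  -0.43113943 -1.01591348] [-0.04004482 -0.51841754 -0.01308581]
```

```bash

python3 -m pendant '[{"fingers":0,"delta_pos":[0,1.5,1],"angular":[0,0,0]},{"fingers":0,"delta_pos":[0,0,0],"angular":[0,0,0]},{"fingers":0,"delta_pos":[0,0,0],"angular":[0,0,0]}]'
python3 - <<'E'
from h import *
s,r=st();print(s['tcp_pos'],s['wrist_force'],s['ft_torque'])
snap('side','s5',(185,115,265,185),9); snap('top','t5',(60,90,260,240),4)
E
```

```text
clock: 9.4
tcp_pos: [0.5227, 0.1788, 0.1015]
orientation: [-0.043, 0.691, 0.72, -0.045]
wrist_force: [-0.4, -0.2, 5.2]
finger_gap: 0.0132
[0.52267891 0.17879575 0.10152906] [-0.43770508 -0.17558462  5.20456281] [-0.12210605  0.10873498 -0.00390932]
```

View pics/s5.png

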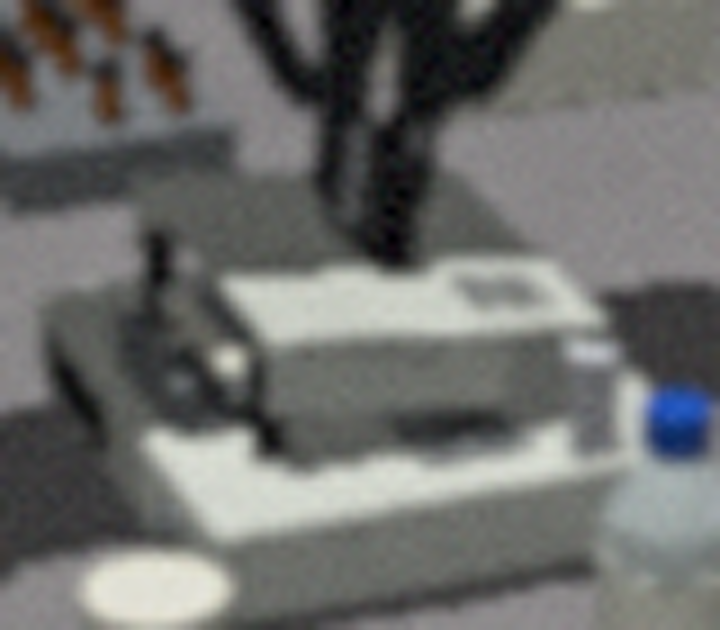

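```bash
python3 - <<'E'
from h import *
for th,hz,dx in((.12,.075,0),(.12,.087,0)):
  Rz=R.from_euler('z',HY).as_matrix()@R.from_euler('y',th).as_matrix(); hk=np.r_[H,hz]+R.from_euler('z',HY).as_matrix()@np.array([.05+dx,0,0])
  for n,p in dict(BR=(.062,-.075,.029),FR=(-.062,-.075,.029),FL=(-.062,.075,.029),lipR=(.062,-.075,0)).items():
    w=hk+Rz@(np.array(p)-[.05,0,.019]); print(n,'topcrop',((proj('top',w)-[60,90]+.5)*4-.5).round(0),'sidecrop9',((proj('side',w)-[185,115]+.5)*9-.5).round(0))
E
```

```text
BR topcrop [454. 267.] sidecrop9 [603. 318.]
FR topcrop [453. 449.] sidecrop9 [261. 336.]
FL topcrop [220. 466.] sidecrop9 [124. 173.]
lipR topcrop [465. 284.] sidecrop9 [592. 396.]
BR topcrop [449. 262.] sidecrop9 [603. 286.]
FR topcrop [448. 446.] sidecrop9 [260. 303.]
FL topcrop [213. 463.] sidecrop9 [122. 142.]
lipR topcrop [460. 279.] sidecrop9 [593. 364.]
```

View pics/t5.png

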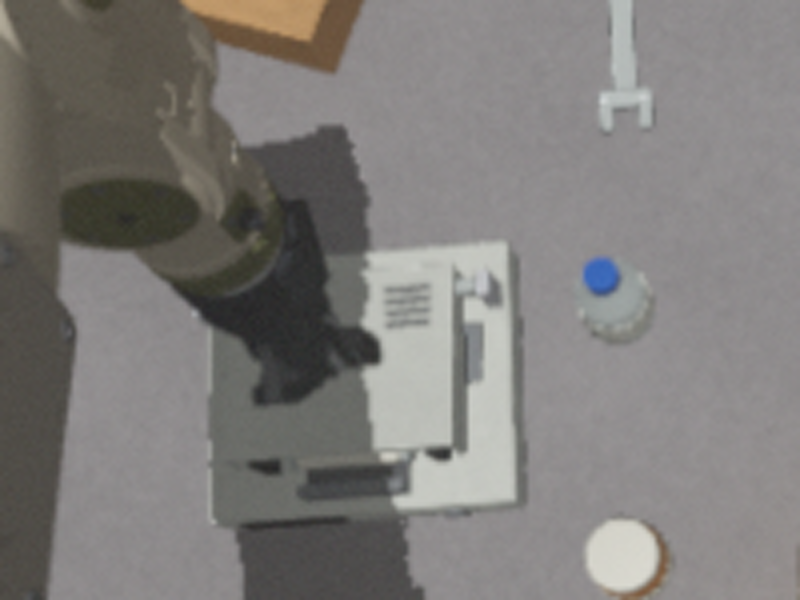

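```bash

python3 -m pendant '[{"fingers":0,"delta_pos":[0,0,-0.6],"angular":[0,0,0]},{"fingers":20,"delta_pos":[0,0,0],"angular":[0,0,0]},{"fingers":35,"delta_pos":[0,0,0],"angular":[0,0,0]},{"fingers":50,"delta_pos":[0,0,0],"angular":[0,0,0]},{"fingers":50,"delta_pos":[0,0,0],"angular":[0,0,0]},{"fingers":50,"delta_pos":[0,0,-10],"angular":[0,0,0]},{"fingers":50,"delta_pos":[0,0,-25],"angular":[0,0,0]},{"fingers":50,"delta_pos":[0,0,-35],"angular":[0,0,0]},{"fingers":0,"delta_pos":[0,-10,-20],"angular":[-0.06,0,0]},{"fingers":0,"delta_pos":[0,-30,0],"angular":[-0.065,0,0]},{"fingers":0,"delta_pos":[0,0,0],"angular":[0,0,0]},{"fingers":0,"delta_pos":[0,0,0],"angular":[0,0,0]}]'
python3 - <<'E'
from h import *
Rz=R.from_euler('z',HY).as_matrix()
P=np.r_[H,0]+Rz@np.array([-.047,0,.110]); print(P); goto(P,HY)
snap('side','s6',(185,115,265,185),9); im=cv2.imread('pics/s6.png'); snap('top','t6',(90,120,190,220),6)
cv2.imwrite('pics/c6.png',np.hstack([cv2.resize(im,(540,525))[:, :],cv2.resize(cv2.imread('pics/t6.png'),(525,525))])[:, :1065])
im=cv2.imread('pics/c6.png'); cv2.imwrite('pics/c6.png',cv2.resize(im,(798,394)))
E
```

```text
clock: 10.7
tcp_pos: [0.4927, 0.1775, 0.1944]
orientation: [0.0, 0.692, 0.722, 0.0]
wrist_force: [1.0, -0.4, 0.3]
finger_gap: -0.0005
[0.47004145 0.17652658 0.11      ]
tcp [0.4927 0.1775 0.1944] d [ -0.1 -22.8  84.3] w [ 0.0006 -0.0002  0.0006] F [ 1.  -0.4  0.3] M [ 0.05 -0.1   0.01] gap -0.0005 t 10.7
```

View pics/c6.png

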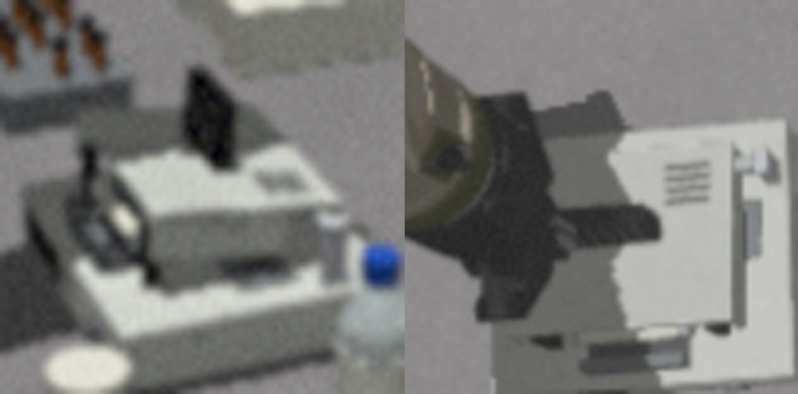

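```bash

python3 -m pendant '[{"fingers":0,"delta_pos":[0,-23,20],"angular":[0,0,0]},{"fingers":0,"delta_pos":[0,0,40],"angular":[0,0,0]},{"fingers":0,"delta_pos":[0,0,24],"angular":[0,0,0]},{"fingers":0,"delta_pos":[0,0,8],"angular":[0,0,0]},{"fingers":0,"delta_pos":[0,0,3],"angular":[0,0,0]},{"fingers":0,"delta_pos":[0,0,2],"angular":[0,0,0]},{"fingers":0,"delta_pos":[0,0,0],"angular":[0,0,0]}]'
python3 -m pendant '[{"fingers":0,"delta_pos":[0,0,1],"angular":[0,0,0]},{"fingers":0,"delta_pos":[0,0,0],"angular":[0,0,0]}]'
python3 -m pendant '[{"fingers":0,"delta_pos":[0,0,1],"angular":[0,0,0]},{"fingers":0,"delta_pos":[0,0,0],"angular":[0,0,0]}]'
```

```text
clock: 11.5
tcp_pos: [0.4723, 0.1767, 0.0976]
orientation: [0.001, 0.692, 0.722, 0.001]
wrist_force: [-1.1, 0.4, 1.5]
finger_gap: -0.0001
clock: 11.7
tcp_pos: [0.4723, 0.1767, 0.0968]
orientation: [0.001, 0.692, 0.722, 0.001]
wrist_force: [-1.2, -0.8, 5.6]
finger_gap: -0.0002
clock: 11.9
tcp_pos: [0.4723, 0.1767, 0.096]
orientation: [0.001, 0.692, 0.722, 0.001]
wrist_force: [-2.3, -1.4, 5.8]
finger_gap: -0.0001
```

```bash

python3 -m pendant '[{"fingers":0,"delta_pos":[0,0,1],"angular":[0,0,0]},{"fingers":0,"delta_pos":[0,0,0],"angular":[0,0,0]}]'
python3 -m pendant '[{"fingers":0,"delta_pos":[0,0,1],"angular":[0,0,0]},{"fingers":0,"delta_pos":[0,0,0],"angular":[0,0,0]}]'
```

```text
clock: 12.1
tcp_pos: [0.4722, 0.1767, 0.0951]
orientation: [0.001, 0.692, 0.722, 0.001]
wrist_force: [-2.0, -0.4, 7.5]
finger_gap: 0.0002
clock: 12.3
tcp_pos: [0.472, 0.1767, 0.094]
orientation: [0.001, 0.692, 0.722, 0.001]
wrist_force: [-2.4, -1.3, 6.7]
finger_gap: -0.0001
```

```bash

python3 -m pendant '[{"fingers":0,"delta_pos":[0,0,1],"angular":[0,0,0]},{"fingers":0,"delta_pos":[0,0,0],"angular":[0,0,0]}]'
```

```text
clock: 12.5
tcp_pos: [0.4718, 0.1767, 0.0928]
orientation: [0.001, 0.692, 0.722, 0.001]
wrist_force: [-2.4, -1.2, 5.0]
finger_gap: 0.0003
```

```bash

python3 -m pendant '[{"fingers":0,"delta_pos":[0,0,1],"angular":[0,0,0]},{"fingers":0,"delta_pos":[0,0,0],"angular":[0,0,0]}]'
python3 -m pendant '[{"fingers":0,"delta_pos":[0,0,1],"angular":[0,0,0]},{"fingers":0,"delta_pos":[0,0,0],"angular":[0,0,0]}]'
python3 -c "
from h import *
snap('side','s7',(185,115,265,185),9)"
```

```text
clock: 12.7
tcp_pos: [0.4714, 0.1767, 0.0913]
orientation: [0.0, 0.692, 0.722, 0.001]
wrist_force: [-2.6, -0.4, 3.3]
finger_gap: -0.0
clock: 12.9
tcp_pos: [0.4715, 0.1767, 0.0894]
orientation: [0.0, 0.692, 0.722, 0.0]
wrist_force: [0.4, 0.8, 0.2]
finger_gap: 0.0001
```

View pics/s7.png

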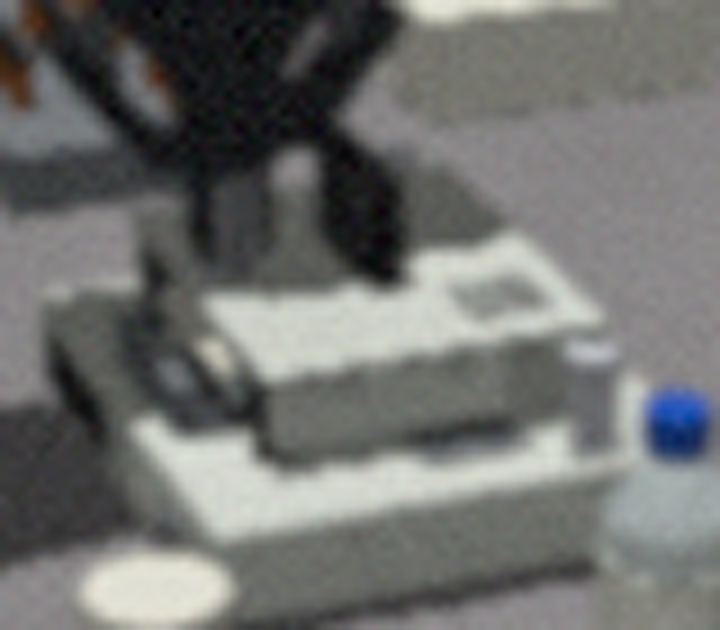

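The push force went 7.5 → 3.3 → 0.2 N, and the front edge now sits low at (265,385), so the tongue has snapped in. I'll stop pushing, retract and check.

```bash

python3 -m pendant '[{"fingers":0,"delta_pos":[0,0,-10],"angular":[0,0,0]},{"fingers":0,"delta_pos":[0,-10,-40],"angular":[0,0,0]},{"fingers":0,"delta_pos":[0,-30,-40],"angular":[0,0,0]},{"fingers":0,"delta_pos":[-40,-20,-20],"angular":[0,0,0]},{"fingers":0,"delta_pos":[45,-15,-40],"angular":[0,0,0]},{"fingers":0,"delta_pos":[45,0,-40],"angular":[0,0,0]},{"fingers":0,"delta_pos":[45,0,0],"angular":[0,0,0]},{"fingers":0,"delta_pos":[45,0,0],"angular":[0,0,0]},{"fingers":0,"delta_pos":[0,0,0],"angular":[0,0,0]},{"fingers":0,"delta_pos":[0,0,0],"angular":[0,0,0]}]'
python3 - <<'E'
from h import *
snap('side','s8',(185,115,265,185),9); snap('top','t8',(90,130,190,220),5)
a=cv2.imread('pics/s8.png');b=cv2.imread('pics/t8.png')
a=cv2.resize(a,(450,394));b=cv2.resize(b,(438,394)); cv2.imwrite('pics/c8.png',cv2.resize(np.hstack([a,b]),(799,354)))
for th,n0 in((0,'home'),(.12,'open')):
  Rz=R.from_euler('z',HY).as_matrix()@R.from_euler('y',th).as_matrix(); hk=np.r_[H,.075]+R.from_euler('z',HY).as_matrix()@np.array([.05,0,0])
  for n,p in dict(BR=(.062,-.075,.029),FR=(-.062,-.075,.029),FL=(-.062,.075,.029),skF=(-.06,-.075,0)).items():
    w=hk+Rz@(np.array(p)-[.05,0,.019]); print(n0,n,'raw top',proj('top',w).round(1),'c8 side',(((proj('side',w)-[185,115]+.5)*9-.5)*.5625).round(0)) if 0 else print(n0,n,'c8 side',(((proj('side',w)-[185,115]+.5)*9-.5)*.625*.9).round(0),'c8 top',(np.array([450,0])+((proj('top',w)-[90,130]+.5)*5-.5)*.876)*.9)
# bystanders moved?
for c in('top','side'):
    A=cv2.imread(f"pics/raw_{'t1' if c=='top' else 's1'}.png").astype(int); B=cv2.imread(f"pics/raw_{'t8' if c=='top' else 's8'}.png").astype(int)
    d=np.abs(A-B).max(2)
    for n,P in dict(bottle=tri((213,163),(260,175))[0],jar=onz('top',216,230,.07)).items():
        u,v=proj(c,[P[0],P[1],.05]).astype(int); print(c,n,d[v-14:v+15,u-10:u+11].mean().round(1))
E
```

```text
clock: 13.95
tcp_pos: [0.3935, 0.2979, 0.2651]
orientation: [0.0, 0.691, 0.723, -0.0]
wrist_force: [-0.2, -0.0, -0.1]
finger_gap: -0.0
home BR c8 side [337. 177.] c8 top [733.67022012 106.30090553]
home FR c8 side [144. 210.] c8 top [738.15826164 291.70780355]
home FL c8 side [ 67. 117.] c8 top [512.11457706 308.05189403]
home skF c8 side [149. 254.] c8 top [748.84570377 295.91303406]
open BR c8 side [339. 179.] c8 top [734.20023437 105.3314604 ]
open FR c8 side [147. 189.] c8 top [732.91249972 285.15147876]
open FL c8 side [70. 97.] c8 top [504.09066783 301.78110768]
open skF c8 side [146. 234.] c8 top [744.04236691 294.86841328]
top bottle 6.0
top jar 6.2
side bottle 3.9
side jar 4.2
```

View pics/c8.png

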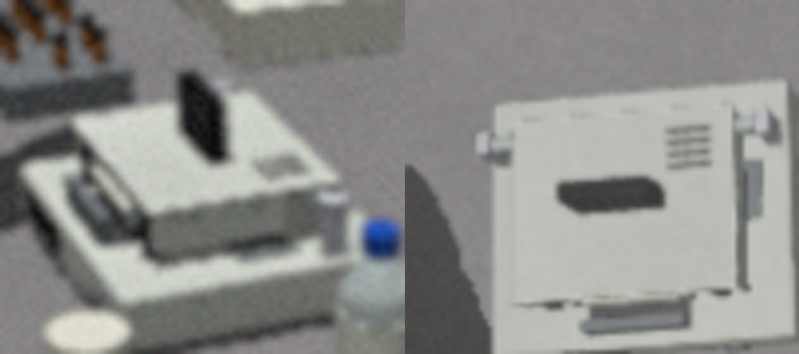

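The left half shows the cover down, with FR at (147,218) against a predicted 210 for home and 189 for open. On the right, its corners match home to about 1 px, and both bar ends run under it. The bottle and jar haven't moved.

```bash
python3 -c "
from workcell import env
print(env.hand_in())"
```

```text
the job is handed in; nothing more can be done
None
```

The cover is refitted and I handed the job in at about 14 s on the clock. The lip hangs over the bar, the tongue is snapped into the roller catch, and the arm is clear of everything.

- **Refit:** I gripped the white cover by its ridge, carried it over the heater tilted about 7° front-up, and lowered the lip over the bar until it seated. I let go with the bead resting on the rollers.
- **Snap:** I pressed the front edge in 1 mm steps with closed fingers. The readings peaked at about 7.5 N, below the 11 N quoted for the catch, then fell to zero when the cover pulled away. I stopped pushing there and backed off.
- **Last checks:**
  - In the top view, the front right corner is within about 1 px of the home position.
  - In the side view, the front corner was about 8 px lower than predicted in the enlarged picture (about 1.5 camera pixels). It is well clear of the open position, about 29 px away.
  - The force on the arm was zero after retracting.
  - Comparing first and last pictures around the bottle and jar showed only small differences, consistent with no movement.
- **Not checked:** I did not compare pictures for the spare panel, but the arm never went near it. The load on the stops was not measured directly.

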